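# Fill the coffee-table carousel and present the knob-lidded jar

## Task

Set the two loose jars from the table into the two empty cups of the revolving tray, one in each cup. Then turn the tray by its upright wooden post until the jar with the ball knob on its lid stands at the front, squarely in line with the steel pointer, and finish with the post still gripped, holding the tray still there. Leave the other jars standing in their cups and leave the mug, remotes and coasters alone.

Things in the scene. Friction and masses are not known exactly. Their poses are not given: they have to be found in the camera images.
- loose_jar_a: one of the two loose jars, standing on the table: white stoneware jar with a flat cork lid flush with its sides: 44 mm across, 60 mm tall, about 250 g, round; origin at the centre of its underside, z up
- loose_jar_b: the other loose jar, the same: white stoneware jar with a flat cork lid flush with its sides: 44 mm across, 60 mm tall, about 250 g, round; origin at the centre of its underside, z up
- knob_jar: the jar to present, already in one of the tray's cups: a jar like the others but with a dark wooden ball knob (24 mm) on top of its lid, 90 mm tall in all; origin at the centre of its underside, z up
- tray_jar_1: already standing in a tray cup; white stoneware jar with a flat cork lid flush with its sides: 44 mm across, 60 mm tall, about 250 g, round; origin at the centre of its underside, z up
- tray_jar_2: already standing in a tray cup; white stoneware jar with a flat cork lid flush with its sides: 44 mm across, 60 mm tall, about 250 g, round; origin at the centre of its underside, z up
- carousel (a joint): angle of the tray about its vertical axis (rad, anticlockwise from above positive, -6.5 to 6.5), counted from wherever it stands at the start, where it reads 0. Slight friction (0.08 N m); it stays where left. Wooden disc, 300 mm across, top 50 mm above the table; its five cups and the post stand 60 degrees apart
- hub (a point): centre of the tray: on the turning axis, at the height of the disc's top (50 mm above the table)
- empty_cup_a (a point): centre of the floor of a cup that is empty at the start; turns with the tray. The two empty cups are those on either side of the post. A cup is a round rim standing 12 mm above the disc, 50 mm inside, 58 mm outside, centred 95 mm from the axis; its floor is the disc's top, 50 mm above the table
- empty_cup_b (a point): the same for the other empty cup
- post: the turning post: an upright round wooden post 18 mm in diameter standing on the disc 125 mm from the axis, fixed to it; origin at its foot on the disc's top, z up; 100 mm tall, its top 150 mm above the table, 26 mm wide foot in the lowest 8 mm
- pointer (a point): tip of the steel pointer of the tray's fixed plinth: a small upright steel cone just outside the disc's edge, 176 mm from the axis on the side roughly towards the robot, tip 65 mm above the table; does not turn
- front_spot (a point): fixed point on the line from hub to pointer, 95 mm from the axis and 50 mm above the table: where the knob jar's origin belongs at the end
- mug: bystander: white cup without handle, 72 mm across, 85 mm tall; origin at the centre of its underside
- remote_black: bystander: black remote control, 190 x 48 x 20 mm, lying along its own x; origin at the centre of its underside
- remote_grey: bystander: grey remote control, 170 x 44 x 20 mm, lying along its own x; origin at the centre of its underside
- coasters: bystander: square tin, 95 x 95 x 30 mm, with a round stone coaster (84 mm) on top, 38 mm tall in all; origin at the centre of its underside

How it is judged:
By the outcome, as a careful person would: the job done as asked, in the order asked, and still so for the second after the job is handed in, while the arm keeps its last pose, push and grip.
It also fails if it takes over 64 s, if anything falls off the work surface, if the arm or the gripper's body presses on something with over 40 N, if the wrist force passes 120 N, or if a joint passes its speed limit or range.

## Robot

A 7-joint arm with a two-finger parallel gripper is mounted at the origin on the work surface. World frame = base frame: x ahead of the robot, y to its left, z up, the work surface at z = 0. Lengths are in m, angles in rad, forces in N, time in s.
With the tool pointing down it reaches from about 0.375 to 0.925 m from the base axis. Payload 3.1 kg.
Tool frame: the origin (TCP) lies midway between the tips of the shut fingers; the grasp point (between the pads) lies 19 mm behind it; z points along the fingers, y is the line along which they close (so a half turn about z gives the same grasp; the last joint's range is limited). The gripper opens to 85 mm and grips with 20 to 120 N. Pads are 22 mm wide; open, the fingers measure 114 mm over their backs; the gripper's body (76 mm by 85 mm) begins 54 mm behind the grasp point. The pads swing forward as they close: fully open they stand 13 mm farther back than shut.
Start: joints at [-1.259, 0.383, 0.044, 1.598, -0.018, 1.161, -0.05], TCP at [0.259, 0.596, 0.199] pointing down, gripper open.
Joint ranges: [-2.61, 2.61], [-0.41, 2.15], [-1.48, 1.57], [0, 2.5], [-1.57, 4.71], [0.05, 1.97], [-2.85, 2.85]. Speed limits (rad/s): [2.79, 2.79, 3.14, 3.14, 3.14, 3.14, 3.14].

## Interface

Orientations are given as a unit quaternion [w, x, y, z].
In Python, from station import get_obs, grab_frame, sign_off, masks_of gives the robot as it stands. The module is installed in compiled form; this text tells all that it offers.
- The arm moves only by the shell command python3 -m inch 'ROWS' [FORCE]. ROWS is a JSON object whose one key "series" holds one flat list of numbers, 5 for each row, row after row: the shift along the tool's x, y, z in cm, then the turn about the tool's z in degrees, then the finger opening in cm, from 0 to 8.54. A call has 1 to 5 rows; each row is the pose to reach, as a shift and turn from the pose commanded when the call began, along the tool's axes at that moment; what a row does not reach only later rows make up. A row lasts 1/10 s, in which the tool goes at most 50 mm and 8.59 degrees, less where a joint would pass 70% of its speed; a pose out of reach is approached as far as the arm can. A call with a gripper value outside its range is refused whole. The fingers move at their own pace and stop on an object; FORCE is the grip in N (left out, the last holds). Time passes only in rows, so rows that repeat a pose let the fingers close. It gives the time, the measured TCP pose, the force, the opening and the grip force at its end, in the units of the state.
- get_obs(): the state, without advancing time (a new reading comes with each control period).
- grab_frame(name): name is "side" or "top"; returns a dict with "frame" (384x512x3 uint8, red, green, blue), "mtx" (3x3 intrinsics, pixels), "view" (4x4, takes a point from world to camera coordinates). Camera axes: x right, y up, looking along -z (the intrinsics and any distortion apply to the point x, -y, -z); pixel columns grow to the right and rows downward; lengths in m; the calibration is good to about 2 mm. A picture is of the moment at which its call begins. There is no depth.
- sign_off(): hands the job in; it is judged then, once.
Trained networks look in the newest picture that a camera, given by its name, has taken for a name from the list of things; names that differ only in an ending like _2 or _b are one class to them, and where a whole thing is asked for, a point or a joint stands for the part that bears it (a point fixed in the world has none). Each returns a list of dicts, best first, with "confidence" (0 to 1); they miss things now and then, are a little off and sometimes report something else, mostly with a low value. They report only what shows in the picture. A call takes as long as a camera call.
- masks_of(camera, thing): "region" (384x512 bool, what is visible of it) and "at" ([column, row] in pixels, amid what is visible of it).
The state is a dict: "time_s": time; "joints": joint angles; "joint_vel": joint speeds; "joint_torque": joint torques, N m; "position": TCP position; "orientation": TCP orientation; "ft_force": force on the tool from outside, world axes, zero at the start; "torque": the same for the moment, N m; "gripper_width": opening from 0.0 (shut) to 1.0 (fully open); "grip_force": force on a finger pad.
Only numpy, scipy, OpenCV 4.12 (cv2) and the standard library are available. Lean on these libraries where they do the work, as an engineer would, in place of code of your own. Each camera call takes 0.05 s, during which the arm holds its last target. There are 200 camera calls.

## Working session

There is one attempt and no reset: what is moved stays moved. The work goes in short steps, Python scripts to look and compute and a shell command to move; the robot and the scene stay as the last step left them, time stands still between calls to the robot, and variables do not carry over. Pictures are saved under pics/ and viewed, at most 10 in all, crops included, and the job is handed in when it is done.

```bash
mkdir -p pics; cat > h.py <<'E'
import numpy as np, cv2
from station import *
def ray(f,px):
    K=np.array(f["mtx"]);V=np.array(f["view"])
    d=np.linalg.solve(K,[px[0],px[1],1.]);d=np.array([d[0],-d[1],-d[2]])
    R=V[:3,:3];return -R.T@V[:3,3],R.T@d
def onz(f,px,z):
    o,d=ray(f,px);return o+d*(z-o[2])/d[2]
def proj(f,p):
    K=np.array(f["mtx"]);V=np.array(f["view"]);c=V[:3,:3]@np.array(p)+V[:3,3]
    q=K@[c[0],-c[1],-c[2]];return q[:2]/q[2]
E
python3 - <<'E'
from h import *
ims=[]
for n in["top","side"]:
    f=grab_frame(n);print(n,[k for k in f],np.round(np.linalg.inv(f["view"]),3).tolist(),np.round(f["mtx"],1).tolist())
    cv2.imwrite(f"pics/{n}0.png",cv2.resize(f["frame"][:,:,::-1],(800,600)))
    for t in["loose_jar_a","knob_jar","post","pointer","carousel","empty_cup_a","mug"]:
        for m in masks_of(n,t):
            ys,xs=np.where(m["region"])
            print(t,round(m["confidence"],2),np.round(m["at"]),(xs.min(),xs.max(),ys.min(),ys.max()) if len(xs) else 0,np.round(onz(f,m["at"],.06),3))
o=get_obs();print({k:np.round(v,3).tolist() for k,v in o.items()})
E
```

```text
top ['frame', 'mtx', 'view'] [[0.02, 0.984, -0.175, 0.302], [-1.0, 0.023, 0.011, 0.007], [0.015, 0.175, 0.984, 1.432], [0.0, 0.0, 0.0, 1.0]] [[471.5, 0.0, 252.6], [0.0, 471.5, 189.0], [0.0, 0.0, 1.0]]
loose_jar_a 0.78 [155. 227.] (np.int64(143), np.int64(160), np.int64(220), np.int64(235)) [0.428 0.274 0.06 ]
loose_jar_a 0.47 [348. 234.] (np.int64(341), np.int64(358), np.int64(225), np.int64(240)) [ 0.419 -0.29   0.06 ]
knob_jar 0.6 [233. 149.] (np.int64(225), np.int64(240), np.int64(138), np.int64(157)) [0.665 0.053 0.06 ]
post 0.56 [241. 183.] (np.int64(193), np.int64(292), np.int64(132), np.int64(230)) [0.564 0.026 0.06 ]
post 0.54 [213. 208.] (np.int64(209), np.int64(217), np.int64(204), np.int64(214)) [0.485 0.105 0.06 ]
pointer 0.59 [228. 236.] (np.int64(222), np.int64(233), np.int64(228), np.int64(241)) [0.407 0.059 0.06 ]
carousel 0.65 [242. 181.] (np.int64(193), np.int64(292), np.int64(132), np.int64(230)) [0.569 0.025 0.06 ]
empty_cup_a 0.71 [242. 184.] (np.int64(193), np.int64(292), np.int64(132), np.int64(230)) [0.56  0.023 0.06 ]
empty_cup_a 0.21 [228. 231.] (np.int64(22
[... 1459 characters left out ...]
_a 0.67 [252. 215.] (np.int64(206), np.int64(291), np.int64(181), np.int64(248)) [0.555 0.039 0.06 ]
mug 0.93 [214. 277.] (np.int64(201), np.int64(223), np.int64(259), np.int64(290)) [0.584 0.31  0.06 ]
mug 0.4 [236. 192.] (np.int64(229), np.int64(241), np.int64(179), np.int64(196)) [ 0.644 -0.047  0.06 ]
{'time_s': 0.8, 'joints': [-1.259, 0.383, 0.044, 1.598, -0.018, 1.161, -0.05], 'joint_vel': [-0.001, -0.0, -0.0, 0.001, -0.0, -0.0, 0.001], 'joint_torque': [-0.0, -43.339, 1.022, -24.991, 0.01, 0.002, 0.0], 'position': [0.259, 0.596, 0.199], 'orientation': [0.0, 0.203, 0.979, 0.0], 'ft_force': [-0.078, 1.125, 0.092], 'torque': [-0.0, 0.039, 0.076], 'grip_force': 0.0, 'gripper_width': 1.001}
```

View pics/top0.png

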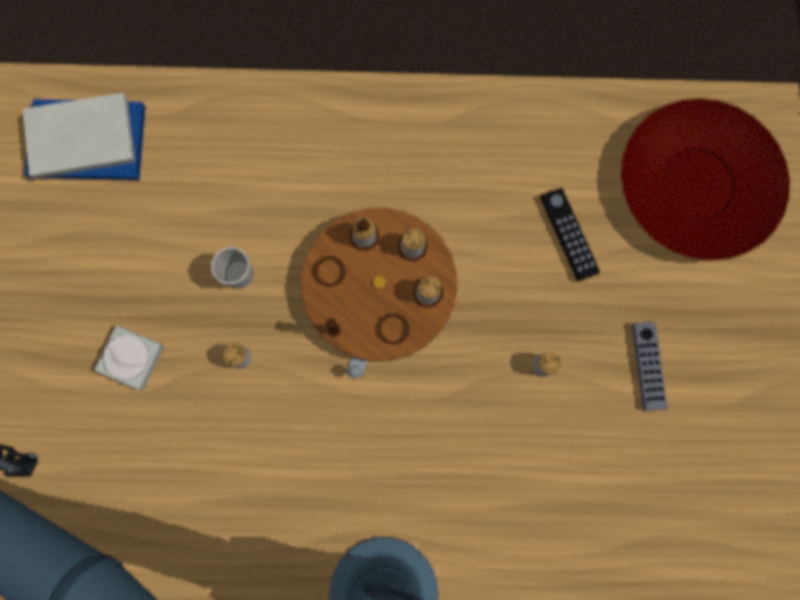

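View pics/side0.png

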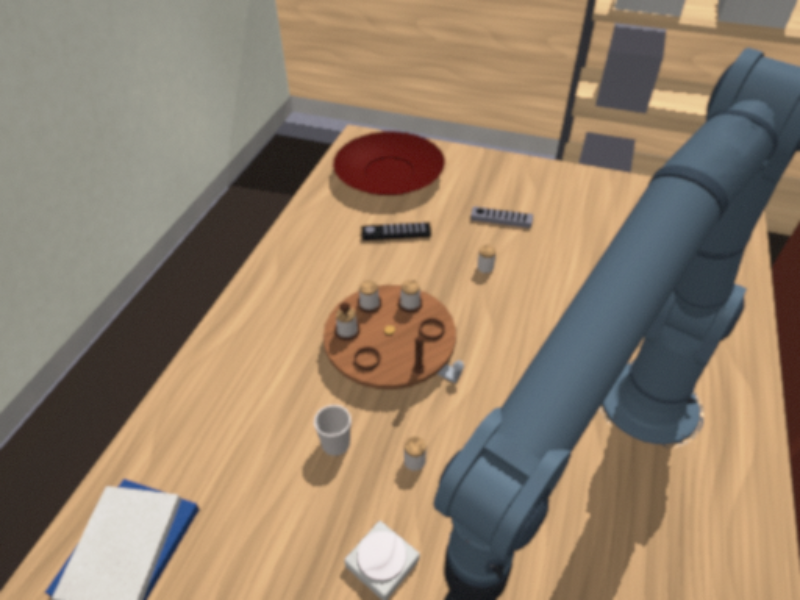

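Top view (800×600): the hub dot is at (379,282), empty cups at (329,271) and (393,328), the post top at (333,327) and the pointer at (356,368). The knob jar is at (364,233), tray jars at (413,243) and (428,291), loose jars at (236,356) and (546,364). The side view agrees, and the post stands between the two empty cups near the pointer.

```bash
cat >> h.py <<'E'
from scipy.optimize import least_squares
A=np.linspace(0,2*np.pi,48,endpoint=False)
def cyl(x,y,z0,z1,r): return np.array([[x+r*np.cos(a),y+r*np.sin(a),z] for z in(z0,z1) for a in A])
def hull(f,P):
    q=np.array([proj(f,p) for p in P],np.float32);return cv2.convexHull(q)[:,0]
def feat(h):
    m=cv2.moments(h);return np.array([m["m10"]/m["m00"],m["m01"]/m["m00"]])
def cen(m): ys,xs=np.where(m["region"]);return np.array([xs.mean(),ys.mean()])
def fitcyl(obs,x0,z0,z1,r):  # obs: list of (frame, centroid)
    g=lambda p:np.concatenate([feat(hull(f,cyl(p[0],p[1],z0,z1,r)))-c for f,c in obs])
    s=least_squares(g,x0,diff_step=1e-3);return s.x,s.fun
def rel(o,p,yaw=None):  # world target -> tool cm
    from scipy.spatial.transform import Rotation as R
    w,x,y,z=o["orientation"];M=R.from_quat([x,y,z,w]).as_matrix()
    return np.round(M.T@(np.array(p)-o["position"])*100,2)
E
cat > m1.py <<'E'
from h import *
F={};M={}
for n in["top","side"]:
    F[n]=grab_frame(n);M[n]={t:masks_of(n,t) for t in["loose_jar_a","tray_jar_1","knob_jar","post","pointer","carousel"]}
def near(n,t,p,tol=25,area=None):
    q=proj(F[n],p);c=[m for m in M[n][t] if m["region"].any() and np.linalg.norm(cen(m)-q)<tol and (area is None or m["region"].sum()<area)]
    return [(F[n],cen(c[0]))] if c else []
def go(nm,t,p,z0,z1,r,area=2000,tol=12):
    ob=near("top",t,[*p,(z0+z1)/2],tol,area)+near("side",t,[*p,(z0+z1)/2],tol,area)
    if ob:
        x,res=fitcyl(ob,p,z0,z1,r);print(nm,len(ob),np.round(x,4),"res",np.round(res,1))
        for o in ob: print("    single",np.round(fitcyl([o],p,z0,z1,r)[0],4))
go("looseA","loose_jar_a",[.42,.28],0,.06,.022)
go("looseB","loose_jar_a",[.42,-.285],0,.06,.022)
go("knob","knob_jar",[.67,.045],.05,.125,.022)
go("tj1","tray_jar_1",[.65,-.045],.05,.11,.022)
go("tj2","tray_jar_1",[.56,-.07],.05,.11,.022)
go("post","post",[.49,.1],.05,.15,.009,300)
# disc
for n in F:
    m=max(M[n]["carousel"],key=lambda m:m["confidence"]*m["region"].sum())
    c=max(cv2.findContours(m["region"].astype(np.uint8),0,1)[0],key=len)[:,0].astype(float)
    P=np.array([onz(F[n],q,.05)[:2] for q in c])
    s=least_squares(lambda p:np.hypot(*(P-p[:2]).T)-p[2],[.57,.02,.15],loss="soft_l1",f_scale=.002)
    print("disc",n,np.round(s.x,4))
    d=F[n]["frame"];print("hub dot px",proj(F[n],[*s.x[:2],.05]))
    for m in M[n]["pointer"][:1]:
        ys,xs=np.where(m["region"]);print("ptr",cen(m),xs.min(),xs.max(),ys.min(),ys.max(),onz(F[n],cen(m),.05))
f=F["top"]["frame"][120:250,170:300,::-1];g=F["side"]["frame"][170:300,200:330,::-1]
cv2.imwrite("pics/c1.png",cv2.resize(np.hstack([f,g]),(800,400),interpolation=cv2.INTER_CUBIC))
E
python3 m1.py
```

```text
looseA 1 [0.4296 0.2838] res [-0. -0.]
    single [0.4296 0.2838]
looseB 2 [ 0.426  -0.3014] res [ 0.6  0.2 -0.5  1. ]
    single [ 0.4265 -0.2997]
    single [ 0.4254 -0.308 ]
knob 2 [0.6636 0.0518] res [ 0.4  0.2 -0.3  0.5]
    single [0.6641 0.0529]
    single [0.6634 0.0495]
tj1 2 [ 0.6456 -0.0424] res [ 0.9  0.1 -0.4  1.4]
    single [ 0.6457 -0.0397]
    single [ 0.6467 -0.0497]
tj2 2 [ 0.5565 -0.0722] res [ 0.7  0.1 -0.4  1. ]
    single [ 0.5569 -0.0703]
    single [ 0.5567 -0.0777]
post 2 [0.4779 0.1056] res [-0.7  0.3 -0.1 -1.1]
    single [0.4787 0.1037]
    single [0.4765 0.1098]
disc top [0.5738 0.0225 0.1491]
hub dot px [242.33699878 180.22768534]
disc side [0.5667 0.031  0.1464]
hub dot px [249.30052894 214.36665266]
ptr [243.91066066 358.00900901] 221 267 334 383 [0.41609388 0.50644228 0.05      ]
```

View pics/c1.png

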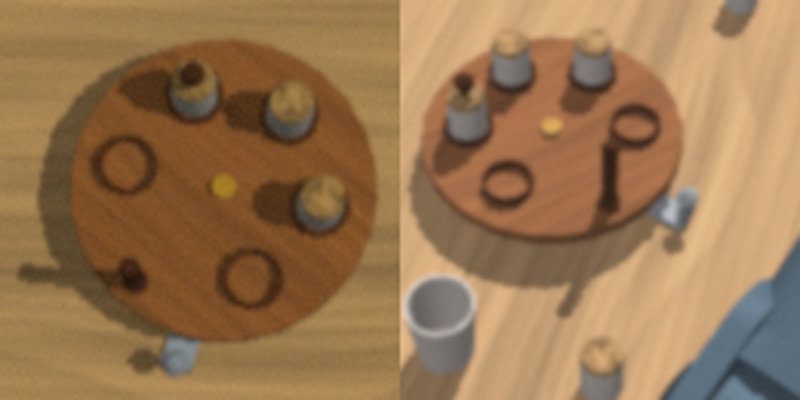

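```bash
cat > m2.py <<'E'
from h import *
F={n:grab_frame(n) for n in["top","side"]}
print("A side",np.round(fitcyl([(F["side"],np.array([265,289.5]))],[.42,.28],0,.06,.022)[0],4))
pts=[("hub",.052,(242.5,180.1),(249.1,211)),("cupL",.06,(210,173),(234.8,229.2)),("cupR",.06,(250.9,210),(276.1,210.3)),("tip?",.062,(227.4,235.5),(293.3,234))]
for nm,z,a,b in pts: print(nm,np.round(onz(F["top"],a,z)[:2],4),np.round(onz(F["side"],b,z)[:2],4))
# global fit
def model(p,f,b):
    c,s=[],[]
    return
pix={"top":{0:(242.5,180.1),'L':(210,173),'R':(250.9,210)},"side":{0:(249.1,211),'L':(234.8,229.2),'R':(276.1,210.3)}}
jw=[("k",-120,[.6636,.0518]),("1",-180,[.6456,-.0424]),("2",-240,[.5565,-.0722]),("p",0,[.4779,.1056])]
def res(p):
    x,y,t=p;r=[]
    for n in F:
        r+=list(.003*(proj(F[n],[x,y,.052])-pix[n][0]))
        for k,d in(("L",-60),("R",60)):
            a=t+np.radians(d);r+=list(.003*(proj(F[n],[x+.095*np.cos(a),y+.095*np.sin(a),.06])-pix[n][k]))
    for k,d,w in jw:
        a=t+np.radians(d);R=.125 if k=="p" else .095
        r+=[x+R*np.cos(a)-w[0],y+R*np.sin(a)-w[1]]
    return r
s=least_squares(res,[.57,.02,2.35]);print(np.round(s.x,4),np.degrees(s.x[2]),np.round(np.array(s.fun)*1000,1))
o=get_obs();print(rel(o,[.429,.285,.12]),rel(o,[.429,.285,.022]))
E
python3 m2.py
```

```text
A side [0.4283 0.2846]
hub [0.5738 0.022 ] [0.5719 0.0181]
cupL [0.5914 0.1189] [0.5883 0.116 ]
cupR [ 0.4834 -0.0048] [ 0.481  -0.0078]
tip? [0.4072 0.0617] [0.3971 0.0759]
[0.5729 0.0224 2.4214] 138.736590293713 [-0.4  0.9  3.3  0.1  3.3  0.6 -2.   2.5 -2.5 -0.9 -1.5 -0.5 -0.8  1.1
 -1.3  2.2 -2.2  1.5  1.  -0.7]
[-28.   -21.77   7.87] [-28.   -21.77  17.67]
```

```bash
python3 -m inch '{"series":[-14,-11,4,0,8.5,-28,-21.8,8,0,8.5,-28,-21.8,8,0,8.5,-28,-21.8,8,0,8.5,-28,-21.8,8,0,8.5]}' 30
python3 -m inch '{"series":[0,0,0,0,8.5,0,0,0,0,8.5,0,0,0,0,8.5,0,0,0,0,8.5]}'
```

```text
time_s: 2.1
position: [0.3766, 0.3804, 0.1436]
orientation: [0.0, 0.203, 0.979, 0.0]
ft_force: [1.1, -0.2, -0.3]
gripper_width: 0.998
grip_force: 0.0
time_s: 2.5
position: [0.3748, 0.3843, 0.1442]
orientation: [0.0, 0.202, 0.979, 0.001]
ft_force: [0.1, 0.0, -0.4]
gripper_width: 0.995
grip_force: 0.0
```

```bash
python3 - <<'E'
from h import *
o=get_obs();print(o["position"],rel(o,[.429,.285,.022]),o["joints"])
E
```

```text
[0.37478048 0.38426348 0.14420857] [-8.91 -6.99 12.21] [-0.99605888  0.22763123  0.13704164  1.92975043 -0.03782006  0.98531839
  0.32281321]
```

```bash
python3 -m inch '{"series":[-4.5,-3.5,2,0,8.5,-8.9,-7,4,0,8.5,-8.9,-7,4,0,8.5,-8.9,-7,8,0,8.5,-8.9,-7,12.2,0,8.5]}'
python3 -m inch '{"series":[0,0,0,0,8.5,0,0,0,0,8.5]}'; python3 - <<'E'
from h import *
o=get_obs();print(o["position"],rel(o,[.429,.285,.022]))
E
```

```text
time_s: 3.0
position: [0.4318, 0.2847, 0.0226]
orientation: [0.002, 0.203, 0.979, 0.003]
ft_force: [0.3, 1.3, -1.2]
gripper_width: 0.997
grip_force: 0.0
time_s: 3.2
position: [0.4285, 0.2833, 0.0215]
orientation: [-0.001, 0.202, 0.979, -0.001]
ft_force: [1.2, -0.3, 0.3]
gripper_width: 0.992
grip_force: 0.0
[0.42854057 0.28333956 0.02153247] [ 0.02  0.17 -0.05]
```

```bash
python3 -m inch '{"series":[0,0,0,0,3,0,0,0,0,3,0,0,0,0,3,0,0,0,0,3,0,0,0,0,3]}' 20
python3 -m inch '{"series":[0,0,0,0,3,0,0,0,0,3]}'
python3 -m inch '{"series":[0,0,0,0,7,0,0,0,0,7,0,0,0,8,7,0,0,0,16,7,0,0,0,24,7]}'
python3 -m inch '{"series":[0,0,0,8,7,0,0,0,16,7,0,0,0,24,7,0,0,0,32,7,0,0,0,40,7]}'
python3 -m inch '{"series":[0,0,0,8,7,0,0,0,16,7,0,0,0,24,7,0,0,0,26,7,0,0,0,26,7]}'
python3 -m inch '{"series":[0,0,0,0,3,0,0,0,0,3,0,0,0,0,3,0,0,0,0,3,0,0,0,0,3]}' 40
python3 - <<'E'
from h import *
o=get_obs();print(o["position"],o["joints"])
E
```

```text
time_s: 3.7
position: [0.4313, 0.2841, 0.0237]
orientation: [0.001, 0.203, 0.979, 0.002]
ft_force: [0.1, 0.4, 6.5]
gripper_width: 0.472
grip_force: 19.9
time_s: 3.9
position: [0.4314, 0.2842, 0.0238]
orientation: [0.001, 0.203, 0.979, 0.002]
ft_force: [-0.5, 0.9, 6.5]
gripper_width: 0.467
grip_force: 19.9
time_s: 4.4
position: [0.4288, 0.2816, 0.0212]
orientation: [-0.0, 0.405, 0.914, -0.001]
ft_force: [0.9, 0.5, 0.5]
gripper_width: 0.821
grip_force: 0.0
time_s: 4.9
position: [0.4287, 0.2817, 0.0212]
orientation: [-0.0, 0.693, 0.72, -0.001]
ft_force: [0.1, -0.8, 0.6]
gripper_width: 0.819
grip_force: 0.0
time_s: 5.4
position: [0.4287, 0.2819, 0.0212]
orientation: [0.0, 0.836, 0.549, -0.001]
ft_force: [-0.5, -0.1, -0.2]
gripper_width: 0.82
grip_force: 0.0
time_s: 5.9
position: [0.4291, 0.2827, 0.0219]
orientation: [-0.0, 0.836, 0.549, -0.0]
ft_force: [-2.4, 0.5, 4.8]
gripper_width: 0.459
grip_force: 40.0
[0.42908484 0.28272402 0.02190983] [-1.11874589  0.41264611  0.52909495  2.07116602 -0.30845323  0.7334907
 -0.80396794]
```

```bash
python3 -m inch '{"series":[0,0,-3,0,3,0,0,-6,0,3,0,0,-9,0,3,0,0,-9,0,3]}'
python3 - <<'E'
from h import *
o=get_obs();print(o["position"],rel(o,[.590,.116,.11]))
E
```

```text
time_s: 6.3
position: [0.4328, 0.2839, 0.115]
orientation: [-0.0, 0.836, 0.548, 0.004]
ft_force: [0.8, 1.1, -2.5]
gripper_width: 0.459
grip_force: 41.1
[0.43277727 0.28390731 0.11502827] [-9.13 21.11  0.52]
```

```bash
python3 -m inch '{"series":[-1.5,3.5,0,0,3,-3,7,0,0,3,-4.5,10.5,0,0,3,-6,14,0,0,3,-7.6,17.5,0,0,3]}'
python3 -m inch '{"series":[-1.5,3.6,0.4,0,3,-1.5,3.6,0.4,0,3,-1.5,3.6,0.4,0,3,-1.5,3.6,0.4,0,3]}'
python3 - <<'E'
from h import *
o=get_obs();print(o["position"],rel(o,[.590,.116,.11]))
for n in["top","side"]:
    f=grab_frame(n);q=proj(f,[.59,.116,.08]).astype(int);a=f["frame"][q[1]-40:q[1]+40,q[0]-40:q[0]+40,::-1]
    if n=="top":T=a
    else: cv2.imwrite("pics/c2.png",cv2.resize(np.hstack([T,a]),(800,400),interpolation=cv2.INTER_CUBIC))
E
```

```text
time_s: 6.8
position: [0.5592, 0.1413, 0.1095]
orientation: [-0.0, 0.836, 0.549, -0.001]
ft_force: [0.4, 0.5, -2.0]
gripper_width: 0.457
grip_force: 41.1
time_s: 7.2
position: [0.585, 0.1158, 0.1059]
orientation: [-0.001, 0.836, 0.549, -0.001]
ft_force: [-1.0, 0.7, -2.9]
gripper_width: 0.459
grip_force: 41.3
[0.58497794 0.11578785 0.10594786] [ 0.22  0.45 -0.41]
```

View pics/c2.png

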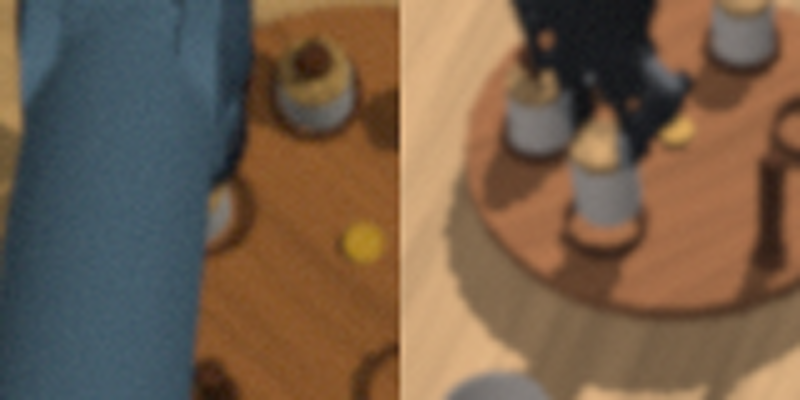

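Left is the top view, where the arm hides most of the cup. Right is the side view, with the jar at about (607,190) just above the cup rim at (604,228). I'll correct by 5 mm and lower.

```bash
python3 -m inch '{"series":[0.2,0.5,0.5,0,3,0.2,0.5,1.5,0,3,0.2,0.5,2,0,3,0.2,0.5,2,0,3]}'
python3 -m inch '{"series":[0,0,0.4,0,3,0,0,0.8,0,3,0,0,1.2,0,3,0,0,1.2,0,3]}'
```

```text
time_s: 7.7
position: [0.5905, 0.1147, 0.086]
orientation: [-0.0, 0.836, 0.549, -0.002]
ft_force: [-0.8, -0.1, -3.0]
gripper_width: 0.458
grip_force: 41.3
time_s: 8.1
position: [0.5919, 0.1141, 0.0751]
orientation: [0.0, 0.836, 0.548, -0.0]
ft_force: [-0.5, -0.4, -2.7]
gripper_width: 0.458
grip_force: 41.2
```

```bash
python3 -m inch '{"series":[0,0,0.3,0,3,0,0,0.4,0,3,0,0,0.4,0,3]}'
```

```text
time_s: 8.4
position: [0.5926, 0.1144, 0.0723]
orientation: [0.0, 0.836, 0.548, 0.0]
ft_force: [-0.4, -2.5, 1.5]
gripper_width: 0.462
grip_force: 41.7
```

```bash
python3 -m inch '{"series":[0,0,0,0,6,0,0,0,0,6,0,0,0,0,6,0,0,-2,0,6,0,0,-5,0,6]}'
python3 -m inch '{"series":[0,0,-4,0,8.5,0,0,-8,0,8.5,0,0,-8,0,8.5]}'
python3 - <<'E'
from h import *
o=get_obs();print(o["position"],rel(o,[.426,-.302,.12]),o["joints"])
E
```

```text
time_s: 8.9
position: [0.59, 0.115, 0.1201]
orientation: [-0.001, 0.836, 0.549, -0.002]
ft_force: [0.0, 0.5, 0.2]
gripper_width: 0.702
grip_force: 0.0
time_s: 9.2
position: [0.5973, 0.1155, 0.2087]
orientation: [0.002, 0.836, 0.548, 0.007]
ft_force: [0.4, 0.5, 0.0]
gripper_width: 0.991
grip_force: 0.0
[0.59729585 0.11548052 0.2087227 ] [-45.2    0.84   8.47] [-0.82656825  0.33978762  0.70051902  1.72991174 -0.24088143  1.14535238
 -0.46662139]
```

```bash
python3 -m inch '{"series":[-4.5,0,0,0,8.5,-9,0,0,0,8.5,-13.5,0,0,0,8.5,-18,0,0,0,8.5,-22.5,0,0,0,8.5]}'
python3 -m inch '{"series":[-4.5,0,0,0,8.5,-9,0,0,0,8.5,-13.5,0,0,0,8.5,-18,0,0,0,8.5,-22.5,0,0,0,8.5]}'
python3 -m inch '{"series":[0,0,0,0,8.5,0,0,0,0,8.5]}'
python3 - <<'E'
from h import *
o=get_obs();print(o["position"],rel(o,[.426,-.302,.12]),o["joints"])
for n in["top","side"]:
    f=grab_frame(n);q=proj(f,[.56,.02,.05]).astype(int);a=f["frame"][q[1]-65:q[1]+65,q[0]-65:q[0]+65,::-1]
    if n=="top":T=a
    else: cv2.imwrite("pics/c3.png",cv2.resize(np.hstack([T,a]),(800,400),interpolation=cv2.INTER_CUBIC))
    print(n,q-65)
E
```

```text
time_s: 9.7
position: [0.5015, -0.0928, 0.2014]
orientation: [-0.0, 0.836, 0.549, 0.0]
ft_force: [1.2, -0.6, 0.6]
gripper_width: 0.997
grip_force: 0.0
time_s: 10.2
position: [0.4121, -0.299, 0.2016]
orientation: [-0.0, 0.836, 0.549, 0.001]
ft_force: [-0.2, 0.1, -0.3]
gripper_width: 0.998
grip_force: 0.0
time_s: 10.4
position: [0.4119, -0.2991, 0.2015]
orientation: [-0.0, 0.837, 0.547, 0.0]
ft_force: [-0.4, 1.2, 0.0]
gripper_width: 0.998
grip_force: 0.0
[ 0.41189719 -0.29908135  0.20149207] [0.3  1.41 8.15] [-0.35662685  0.15398324  0.99317673  1.9638071  -0.14523913  1.0976759
  0.28383445]
top [178 119]
side [187 147]
```

View pics/c3.png

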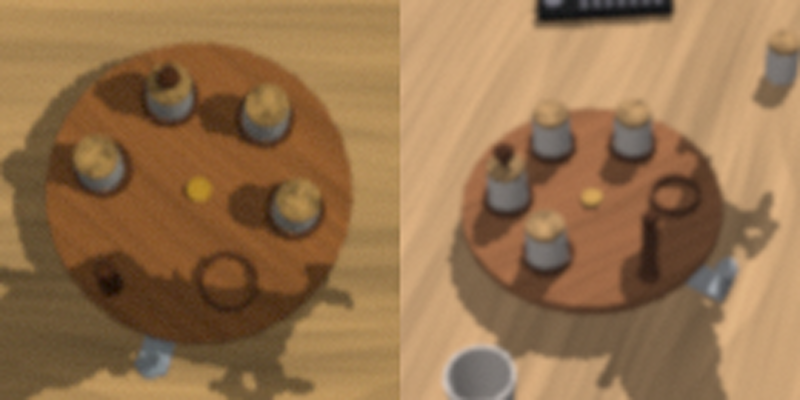

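The first jar stands upright in its cup and the tray hasn't moved. The free cup is at (226,281) in the left half.

```bash
python3 -m inch '{"series":[0.3,1.4,4,0,8.5,0.3,1.4,8,0,8.5,0.3,1.4,13,0,8.5,0.3,1.4,18,0,8.5,0.3,1.4,18,0,8.5]}'
python3 -m inch '{"series":[0,0,0,0,3,0,0,0,0,3,0,0,0,0,3,0,0,0,0,3,0,0,0,0,3]}' 20
python3 -m inch '{"series":[0,0,0,0,3,0,0,0,0,7,0,0,0,0,7,0,0,0,-8,7,0,0,0,-16,7]}'
python3 -m inch '{"series":[0,0,0,-8,7,0,0,0,-16,7,0,0,0,-24,7,0,0,0,-32,7,0,0,0,-40,7]}'
python3 -m inch '{"series":[0,0,0,-8,7,0,0,0,-16,7,0,0,0,-24,7,0,0,0,-32,7,0,0,0,-34,7]}'
python3 -m inch '{"series":[0,0,0,0,3,0,0,0,0,3,0,0,0,0,3,0,0,0,0,3,0,0,0,0,3]}' 40
python3 - <<'E'
from h import *
o=get_obs();print(o["position"],o["joints"])
E
```

```text
time_s: 11.0
position: [0.4218, -0.2943, 0.0145]
orientation: [-0.007, 0.835, 0.55, -0.004]
ft_force: [-1.1, 0.9, -0.0]
gripper_width: 0.995
grip_force: 0.0
time_s: 11.5
position: [0.4278, -0.3015, 0.027]
orientation: [-0.001, 0.836, 0.548, 0.002]
ft_force: [-7.0, 5.2, 24.2]
gripper_width: 0.354
grip_force: 11.8
time_s: 12.0
position: [0.4279, -0.301, 0.0229]
orientation: [0.001, 0.75, 0.662, 0.001]
ft_force: [-0.4, 0.1, 0.3]
gripper_width: 0.819
grip_force: 0.0
time_s: 12.5
position: [0.4278, -0.3012, 0.0229]
orientation: [0.001, 0.478, 0.878, 0.0]
ft_force: [-0.1, -0.3, -0.7]
gripper_width: 0.821
grip_force: 0.0
time_s: 13.0
position: [0.4276, -0.3013, 0.0229]
orientation: [0.001, 0.202, 0.979, -0.0]
ft_force: [0.0, -0.0, 0.2]
gripper_width: 0.82
grip_force: 0.0
time_s: 13.5
position: [0.4276, -0.3016, 0.0228]
orientation: [0.001, 0.204, 0.979, -0.0]
ft_force: [-1.1, -0.6, 5.8]
gripper_width: 0.457
grip_force: 39.6
[ 0.42762611 -0.301597    0.02276521] [ 0.16886773  0.40794381  0.42528802  2.04684069 -0.24705711  0.73328494
  1.9082114 ]
```

```bash
python3 -m inch '{"series":[0,0,-3,0,3,0,0,-6,0,3,0,0,-9,0,3,0,0,-9,0,3]}'
python3 - <<'E'
from h import *
o=get_obs();print(o["position"],rel(o,[.483,-.008,.11]))
for n in["top","side"]:
    f=grab_frame(n);q=proj(f,[*o["position"][:2],.09]).astype(int);a=f["frame"][q[1]-30:q[1]+30,q[0]-30:q[0]+30,::-1]
    print(n,[(round(m["confidence"],2),cen(m)) for m in masks_of(n,"loose_jar_b") if m["region"].any()], feat(hull(f,cyl(*o["position"][:2],o["position"][2]-.022,o["position"][2]+.038,.022))))
    if n=="top":T=a
    else: cv2.imwrite("pics/c4.png",cv2.resize(np.hstack([T,a]),(800,400),interpolation=cv2.INTER_CUBIC))
E
```

```text
time_s: 13.9
position: [0.4298, -0.3027, 0.1153]
orientation: [0.004, 0.204, 0.979, -0.001]
ft_force: [0.8, 0.0, -1.5]
gripper_width: 0.458
grip_force: 40.6
[ 0.42980082 -0.30268433  0.11533885] [ 6.88 29.15  0.47]
top [(0.66, array([209.20895522, 170.83084577])), (0.5, array([354.39130435, 232.14130435])), (0.27, array([364.05917753, 148.94282849]))] [357.87087354 228.40571436]
side [(0.63, array([312.91044776, 149.41044776])), (0.61, array([233.46052632, 224.32894737])), (0.61, array([327.23423423, 139.06306306]))] [311.56515399 147.1938086 ]
```

View pics/c4.png

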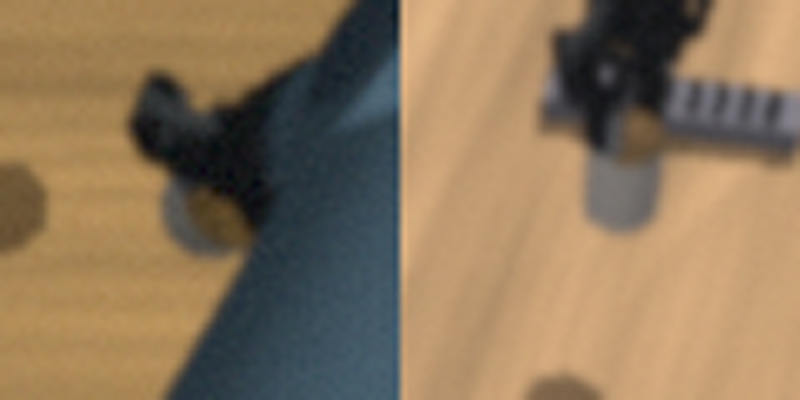

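The jar hangs upright in the grip, but in the side half its centre is near column 622, right of the expected 600. So it may sit off-centre along the pads. I'll quantify that.

```bash
python3 - <<'E'
from h import *
o=get_obs();p=np.array(o["position"]);w,x,y,z=o["orientation"]
X=np.array([x*x-y*y,2*x*y,0])
for n in["top","side"]:
    f=grab_frame(n);q=proj(f,[.4298,-.3027,.09]).astype(int)
    for d in(-.01,0,.01):
        c=p+X*d;a=(proj(f,[c[0],c[1],p[2]-.022])-q+30.5)*6.667
        l=(proj(f,[c[0],c[1],p[2]+.038])-q+30.5)*6.667
        h=(hull(f,cyl(c[0],c[1],p[2]-.022,p[2]+.038,.022))-q+30.5)*6.667
        print(n,d,"bottom",a.round(),"lid",l.round(),"cols",h[:,0].min().round(),h[:,0].max().round(),"rows",h[:,1].min().round(),h[:,1].max().round())
E
```

```text
top -0.01 bottom [210. 197.] lid [243. 183.] cols 159.0 297.0 rows 130.0 248.0
top 0 bottom [201. 218.] lid [234. 205.] cols 150.0 287.0 rows 152.0 269.0
top 0.01 bottom [192. 239.] lid [225. 227.] cols 141.0 278.0 rows 174.0 291.0
side -0.01 bottom [200. 210.] lid [210. 129.] cols 162.0 249.0 rows 105.0 235.0
side 0 bottom [214. 218.] lid [224. 137.] cols 176.0 264.0 rows 112.0 243.0
side 0.01 bottom [228. 225.] lid [239. 144.] cols 190.0 278.0 rows 119.0 250.0
```

```bash
python3 -m inch '{"series":[0,0,3,0,3,0,0,6,0,3,0,0,8.5,0,3,0,0,9.2,0,3,0,0,9.2,0,3]}'
python3 -m inch '{"series":[0,0,0,0,7,0,0,0,0,7,0,0,0,0,7,0,0,0,8,7,0,0,0,16,7]}'
python3 -m inch '{"series":[0,0,0,8,7,0,0,0,16,7,0,0,0,24,7,0,0,0,32,7,0,0,0,40,7]}'
python3 -m inch '{"series":[0,0,0,8,7,0,0,0,16,7,0,0,0,24,7,0,0,0,32,7,0,0,0,34,7]}'
python3 -m inch '{"series":[0,0,0,0,7,0,0,0,0,3,0,0,0,0,3,0,0,0,0,3,0,0,0,0,3]}' 40
python3 -m inch '{"series":[0,0,0,0,3,0,0,0,0,3]}'
python3 - <<'E'
from h import *
o=get_obs();print(o["position"],rel(o,[.483,-.008,.11]))
E
```

```text
time_s: 14.7
position: [0.4261, -0.3023, 0.0195]
orientation: [-0.001, 0.204, 0.979, -0.001]
ft_force: [-2.3, -0.9, 1.2]
gripper_width: 0.457
grip_force: 58.3
time_s: 15.2
position: [0.4271, -0.3006, 0.0198]
orientation: [0.0, 0.34, 0.94, 0.0]
ft_force: [-0.9, 0.4, 0.3]
gripper_width: 0.819
grip_force: 0.0
time_s: 15.7
position: [0.4272, -0.3004, 0.0198]
orientation: [0.0, 0.641, 0.767, 0.0]
ft_force: [0.1, -0.6, -0.6]
gripper_width: 0.815
grip_force: 0.0
time_s: 16.2
position: [0.4272, -0.3004, 0.0197]
orientation: [-0.0, 0.836, 0.548, -0.0]
ft_force: [0.5, 0.3, 0.2]
gripper_width: 0.817
grip_force: 0.0
time_s: 16.7
position: [0.4265, -0.3008, 0.02]
orientation: [-0.0, 0.836, 0.548, 0.0]
ft_force: [-1.2, 0.9, 5.6]
gripper_width: 0.464
grip_force: 39.9
time_s: 16.9
position: [0.4265, -0.3008, 0.02]
orientation: [-0.0, 0.836, 0.548, 0.0]
ft_force: [-2.7, 0.7, 6.1]
gripper_width: 0.466
grip_force: 40.0
[ 0.42654305 -0.30084119  0.02001607] [29.11 -6.49 -8.98]
```

```bash
python3 -m inch '{"series":[0,0,-4,0,3,0,0,-9,0,3,4.5,-1,-9,0,3,9,-2,-9,0,3,13.5,-3,-9,0,3]}'
python3 -m inch '{"series":[4.5,-1,0,0,3,9,-2,0,0,3,13,-3,0,0,3,15.6,-3.5,0,0,3,15.6,-3.5,0,0,3]}'
python3 -m inch '{"series":[0,0,0,0,3]}'
python3 - <<'E'
from h import *
o=get_obs();print(o["position"],rel(o,[.483,-.008,.085]))
for n in["top","side"]:
    f=grab_frame(n);q=proj(f,[.483,-.008,.08]).astype(int);a=f["frame"][q[1]-30:q[1]+30,q[0]-30:q[0]+30,::-1]
    if n=="top":T=a
    else: cv2.imwrite("pics/c5.png",cv2.resize(np.hstack([T,a]),(800,400),interpolation=cv2.INTER_CUBIC))
E
```

```text
time_s: 17.4
position: [0.4533, -0.1637, 0.1097]
orientation: [0.0, 0.837, 0.548, 0.001]
ft_force: [0.4, 0.8, -1.5]
gripper_width: 0.462
grip_force: 41.7
time_s: 17.9
position: [0.4839, -0.002, 0.1091]
orientation: [-0.001, 0.834, 0.552, 0.001]
ft_force: [0.6, -0.2, -2.4]
gripper_width: 0.465
grip_force: 41.7
time_s: 18.0
position: [0.4827, -0.0074, 0.1091]
orientation: [0.0, 0.835, 0.55, -0.001]
ft_force: [-0.3, -0.3, -2.1]
gripper_width: 0.465
grip_force: 41.7
[ 0.48272156 -0.00742698  0.10911123] [-0.04  0.05  2.41]
```

View pics/c5.png

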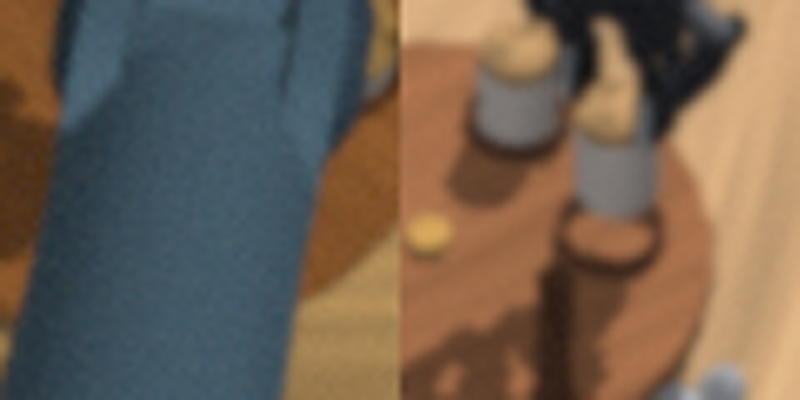

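The side half shows the jar bottom at about (616,205) above the rim at (610,235), which is nearly aligned. Lowering now.

```bash
python3 -m inch '{"series":[0,0,1,0,3,0,0,2,0,3,0,0,2.2,0,3,0,0,2.2,0,3]}'
python3 -m inch '{"series":[0,0,0.4,0,3,0,0,0.8,0,3,0,0,1,0,3,0,0,1,0,3]}'
```

```text
time_s: 18.5
position: [0.4821, -0.0088, 0.0867]
orientation: [-0.0, 0.837, 0.548, -0.001]
ft_force: [-0.0, 0.3, -2.4]
gripper_width: 0.462
grip_force: 41.7
time_s: 18.9
position: [0.4833, -0.0081, 0.0775]
orientation: [0.0, 0.836, 0.548, -0.0]
ft_force: [-0.3, -1.3, -2.1]
gripper_width: 0.462
grip_force: 41.7
```

```bash
python3 -m inch '{"series":[0,0,0.4,0,3,0,0,0.7,0,3,0,0,0.7,0,3]}'
```

```text
time_s: 19.2
position: [0.4834, -0.0082, 0.0705]
orientation: [0.0, 0.836, 0.548, 0.0]
ft_force: [1.1, 0.1, -3.3]
gripper_width: 0.464
grip_force: 41.6
```

```bash
python3 -m inch '{"series":[0,0,0,0,6,0,0,0,0,6,0,0,0,0,6,0,0,-2,0,6,0,0,-5,0,6]}'
python3 -m inch '{"series":[0,0,-4,0,6,0,0,-8,0,6,-4.5,0,-8,0,6,-9,0,-8,0,6,-13.5,0,-8,0,6]}'
python3 -m inch '{"series":[-4,0,0,0,6,-8,0,0,0,6,-8,0,0,0,6]}'
cat > m3.py <<'E'
import sys
exec(open("m1.py").read().split("go(\"looseA")[0])
for nm,t,p,z1 in[("knob","knob_jar",[.6636,.0518],.125),("1","tray_jar_1",[.6456,-.0424],.11),("2","tray_jar_1",[.5565,-.0722],.11),("L","tray_jar_1",[.591,.1145],.11),("R","tray_jar_1",[.483,-.008],.11)]:
    go(nm,t,p,.05,z1,.022)
go("post","post",[.478,.105],.05,.15,.009,300)
for n in F:
    for m in M[n]["pointer"]:
        ys,xs=np.where(m["region"])
        if len(xs) and len(xs)<400: print("ptr",n,round(m["confidence"],2),cen(m),xs.min(),xs.max(),ys.min(),ys.max(),onz(F[n],cen(m),.04))
Q=[]
for n in F:
    q=proj(F[n],[.405,.062,.05]).astype(int);Q.append(F[n]["frame"][q[1]-20:q[1]+20,q[0]-20:q[0]+20,::-1]);print(n,q-20)
cv2.imwrite("pics/c6.png",cv2.resize(np.hstack(Q),(800,400),interpolation=cv2.INTER_CUBIC))
o=get_obs();print(o["position"],o["joints"],rel(o,[.478,.105,.2]))
E
python3 m3.py
```

```text
time_s: 19.7
position: [0.4812, -0.0082, 0.1199]
orientation: [-0.001, 0.836, 0.548, -0.002]
ft_force: [0.4, 0.2, 0.2]
gripper_width: 0.703
grip_force: 0.0
time_s: 20.2
position: [0.4292, -0.133, 0.2013]
orientation: [0.0, 0.836, 0.549, 0.001]
ft_force: [0.9, -0.5, 0.0]
gripper_width: 0.699
grip_force: 0.0
time_s: 20.5
position: [0.3947, -0.2109, 0.2008]
orientation: [-0.0, 0.839, 0.544, 0.001]
ft_force: [0.7, 0.1, -0.8]
gripper_width: 0.704
grip_force: 0.0
knob 2 [0.6624 0.0522] res [ 0.4 -0.1 -0.1  0.7]
    single [0.6622 0.0534]
    single [0.6634 0.0492]
1 2 [ 0.6457 -0.043 ] res [ 0.8 -0.  -0.3  1.3]
    single [ 0.6456 -0.0406]
    single [ 0.647  -0.0496]
2 2 [ 0.5558 -0.0725] res [ 0.8 -0.1 -0.2  1.5]
    single [ 0.5554 -0.0701]
    single [ 0.5576 -0.0796]
post 2 [0.4783 0.1046] res [-0.4 -0.1  0.2 -0.5]
    single [0.4782 0.1035]
    single [0.4783 0.107 ]
ptr top 0.65 [274.53554502 185.00947867] 267 282 177 193 [ 0.56334588 -0.07445135  0.04      ]
top [207 216]
side [271 212]
[ 0.39761277 -0.20508964  0.20068716] [-0.80402051 -0.13561623  1.14714097  2.09766927  0.13871361  1.10393727
 -0.13246861] [31.65 -4.97  0.06]
```

View pics/c6.png

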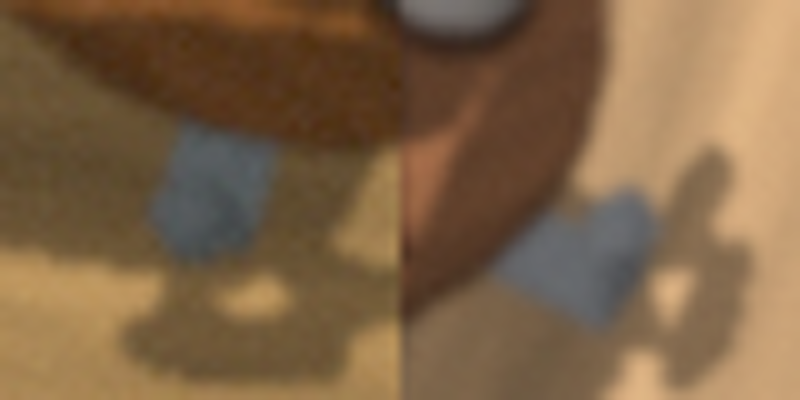

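```bash
python3 - <<'E'
from h import *
F={n:grab_frame(n) for n in["top","side"]}
H=np.array([.5728,.0218])
an=lambda p:(np.degrees(np.arctan2(p[1]-H[1],p[0]-H[0])),np.hypot(*(p[:2]-H)))
print("side tip",[ (onz(F["side"],(293.8,r),.065).round(4),an(onz(F["side"],(293.8,r),.065))) for r in(230,231,232)])
for z in(.03,.045):
    a,b=onz(F["top"],(229.5,229),z)[:2],onz(F["top"],(226.6,238.5),z)[:2];d=b-a
    print("bar",z,a,b,"pts",an(a),an(b),"dir",np.degrees(np.arctan2(d[1],d[0])))
for px in((227,237),(226.5,236.5),(227.3,235.5)): print("top tip",px,an(onz(F["top"],px,.065)))
print("hub top vs",proj(F["top"],[*H,.052]),proj(F["side"],[*H,.052]))
for th in(164,166,168,170):
    p=[*(H+.176*np.array([np.cos(np.radians(th)),np.sin(np.radians(th))])),.065]
    print(th,proj(F["top"],p),proj(F["side"],p))
E
```

```text
side tip [(array([0.3994, 0.0615, 0.065 ]), (np.float64(167.11187205275553), np.float64(0.17791797025022626))), (array([0.3983, 0.0656, 0.065 ]), (np.float64(165.92211378199124), np.float64(0.17992047804058342))), (array([0.3972, 0.0696, 0.065 ]), (np.float64(164.7640299256913), np.float64(0.18198965350294954)))]
bar 0.03 [0.42907611 0.05730139] [0.40074146 0.06506907] pts (np.float64(166.12504910892804), np.float64(0.14804359614353316)) (np.float64(165.88404270519433), np.float64(0.17741576589827546)) dir 164.66954560520162
bar 0.045 [0.42771509 0.05676695] [0.3996836  0.06445152] pts (np.float64(166.44954868670968), np.float64(0.14923913566144928)) (np.float64(166.15941414401885), np.float64(0.17829313066227026)) dir 164.66954560520162
top tip (227, 237) (np.float64(166.5171640831299), np.float64(0.17500469961125023))
top tip (226.5, 236.5) (np.float64(165.93269894782776), np.float64(0.17398920246521096))
top tip (227.3, 235.5) (np.float64(166.41781600546508), np.float64(0.17060872280816963))
hub top vs [242.5640484  180.41771995] [248.50553331 211.69685026]
164 [224.34225528 236.5958557 ] [291.86653922 231.67661915]
166 [226.37940388 237.19152402] [292.79657465 230.45405079]
168 [228.4372583  237.71557999] [293.66506407 229.21088605]
170 [230.51315043 238.16731469] [294.471292   227.94901925]
```

```bash
python3 -m inch '{"series":[4.5,-0.7,0,0,5,9,-1.4,0,0,5,13.5,-2.1,0,0,5,18,-2.8,0,0,5,22.5,-3.5,0,0,5]}'
python3 -m inch '{"series":[4.5,-0.7,0,0,5,9,-1.4,0,0,5,9,-1.4,0,0,5,9,-1.4,0,0,5]}'
python3 - <<'E'
from h import *
o=get_obs();print(o["position"],o["joints"],rel(o,[.479,.1045,.112]))
E
```

```text
time_s: 21.8
position: [0.4554, 0.0169, 0.2008]
orientation: [-0.0, 0.836, 0.548, 0.0]
ft_force: [0.9, 0.2, -0.4]
gripper_width: 0.588
grip_force: 0.0
time_s: 22.2
position: [0.478, 0.1043, 0.2004]
orientation: [0.001, 0.835, 0.55, -0.001]
ft_force: [0.2, -1.9, 0.2]
gripper_width: 0.587
grip_force: 0.0
[0.47802858 0.10434929 0.2004161 ] [-1.04803487  0.07351784  0.78883377  2.00195385 -0.05677411  1.08937986
 -0.64029874] [0.07 0.08 8.84]
```

```bash
python3 -m inch '{"series":[0,0.1,4,0,5,0,0.1,8,0,5,0,0.1,8.8,0,5,0,0.1,8.8,0,5]}'
python3 -m inch '{"series":[0,0,0,0,1,0,0,0,0,1,0,0,0,0,1,0,0,0,0,1,0,0,0,0,1]}' 30
python3 -m inch '{"series":[0,0,0,0,1,0,0,0,0,1]}'
cat > arc.py <<'E'
from h import *
import sys
H=np.array([.5728,.0218]);o=get_obs();p=np.array(o["position"])
c=np.array(eval(sys.argv[1])) if len(sys.argv)>1 else p
d=p[:2]-H;print("pos",p,"angle",np.degrees(np.arctan2(d[1],d[0]))%360,"rad",np.hypot(*d),np.round(o["joints"],2))
a0=np.degrees(np.arctan2(d[1],d[0]))%360
for k in range(1,int(26)):
    a=np.radians(a0+8*k);print(round(a0+8*k,1),rel(o,[*(H+.125*np.array([np.cos(a),np.sin(a)])),p[2]])[:2],end="; ")
a=np.radians(286.2);print("\nEND",rel(o,[*(H+.125*np.array([np.cos(a),np.sin(a)])),p[2]]))
E
python3 arc.py
```

```text
time_s: 22.6
position: [0.4775, 0.1007, 0.1117]
orientation: [0.0, 0.837, 0.547, -0.002]
ft_force: [-0.3, -0.1, 0.1]
gripper_width: 0.584
grip_force: 0.0
time_s: 23.1
position: [0.4799, 0.1041, 0.1145]
orientation: [-0.001, 0.836, 0.549, 0.001]
ft_force: [-3.0, 1.3, 6.6]
gripper_width: 0.144
grip_force: 25.4
time_s: 23.3
position: [0.4799, 0.1041, 0.1145]
orientation: [-0.001, 0.836, 0.549, 0.001]
ft_force: [-2.1, 1.6, 6.8]
gripper_width: 0.148
grip_force: 25.5
pos [0.47993256 0.10414753 0.11446756] angle 138.4359144025833 rad 0.12411880492911379 [-0.99  0.23  0.78  2.08 -0.2   0.91 -0.51]
146.4 [-1.66 -0.51]; 154.4 [-3.4 -0.7]; 162.4 [-5.14 -0.64]; 170.4 [-6.86 -0.34]; 178.4 [-8.52  0.2 ]; 186.4 [-10.09   0.96]; 194.4 [-11.54   1.93]; 202.4 [-12.83   3.09]; 210.4 [-13.96   4.43]; 218.4 [-14.88   5.9 ]; 226.4 [-15.6   7.5]; 234.4 [-16.08   9.17]; 242.4 [-16.33  10.9 ]; 250.4 [-16.33  12.64]; 258.4 [-16.09  14.37]; 266.4 [-15.62  16.05]; 274.4 [-14.91  17.64]; 282.4 [-13.99  19.12]; 290.4 [-12.87  20.46]; 298.4 [-11.58  21.63]; 306.4 [-10.13  22.61]; 314.4 [-8.57 23.38]; 322.4 [-6.91 23.92]; 330.4 [-5.19 24.22]; 338.4 [-3.45 24.29]; 
END [-13.49  19.77  -0.04]
```

```bash
python3 -m inch '{"series":[-0.8,-0.3,0,0,1,-1.7,-0.5,0,0,1,-3.4,-0.7,0,0,1,-5.1,-0.6,0,0,1,-5.1,-0.6,0,0,1]}'
python3 arc.py
```

```text
time_s: 23.8
position: [0.4533, 0.0565, 0.1156]
orientation: [-0.001, 0.837, 0.548, 0.0]
ft_force: [-7.0, 0.5, 19.8]
gripper_width: 0.129
grip_force: 25.4
pos [0.45333862 0.05645824 0.1156466 ] angle 163.82145252808598 rad 0.12438735573768041 [-0.97  0.14  0.82  2.15 -0.14  0.89 -0.49]
171.8 [-1.72  0.28]; 179.8 [-3.36  0.86]; 187.8 [-4.91  1.67]; 195.8 [-6.33  2.68]; 203.8 [-7.6   3.88]; 211.8 [-8.68  5.24]; 219.8 [-9.57  6.74]; 227.8 [-10.24   8.35]; 235.8 [-10.68  10.04]; 243.8 [-10.88  11.77]; 251.8 [-10.84  13.52]; 259.8 [-10.55  15.24]; 267.8 [-10.03  16.9 ]; 275.8 [-9.28 18.48]; 283.8 [-8.32 19.93]; 291.8 [-7.16 21.24]; 299.8 [-5.84 22.37]; 307.8 [-4.37 23.31]; 315.8 [-2.78 24.04]; 323.8 [-1.11 24.53]; 331.8 [ 0.61 24.79]; 339.8 [ 2.36 24.81]; 347.8 [ 4.09 24.59]; 355.8 [ 5.77 24.12]; 363.8 [ 7.37 23.43]; 
END [-7.99 20.34 -0.05]
```

```bash
python3 -m inch '{"series":[-1.7,0.3,0,-8,1,-3.4,0.9,0,-16,1,-4.9,1.7,0,-24,1,-6.3,2.7,0,-32,1,-6.3,2.7,0,-32,1]}'
python3 arc.py
```

```text
time_s: 24.3
position: [0.454, -0.0157, 0.1157]
orientation: [0.001, 0.653, 0.757, -0.0]
ft_force: [-6.4, -3.0, 21.5]
gripper_width: 0.124
grip_force: 24.9
pos [ 0.45399918 -0.01572036  0.11571465] angle 197.52745813066213 rad 0.12458495450918171 [-0.81  0.13  0.81  2.16 -0.12  0.89  0.21]
205.5 [-1.7   0.36]; 213.5 [-3.33  0.98]; 221.5 [-4.85  1.83]; 229.5 [-6.25  2.89]; 237.5 [-7.48  4.12]; 245.5 [-8.52  5.52]; 253.5 [-9.36  7.04]; 261.5 [-9.98  8.67]; 269.5 [-10.37  10.37]; 277.5 [-10.52  12.11]; 285.5 [-10.43  13.85]; 293.5 [-10.09  15.56]; 301.5 [-9.52 17.21]; 309.5 [-8.72 18.76]; 317.5 [-7.72 20.19]; 325.5 [-6.53 21.46]; 333.5 [-5.17 22.56]; 341.5 [-3.67 23.45]; 349.5 [-2.06 24.13]; 357.5 [-0.38 24.58]; 365.5 [ 1.35 24.78]; 373.5 [ 3.1  24.75]; 381.5 [ 4.82 24.47]; 389.5 [ 6.48 23.96]; 397.5 [ 8.06 23.22]; 
END [-10.41  14.     0.04]
```

```bash
python3 -m inch '{"series":[-1.7,0.4,0,-8,1,-3.3,1,0,-16,1,-4.9,1.8,0,-24,1,-6.3,2.9,0,-32,1,-7.5,4.1,0,-40,1]}'
python3 arc.py
```

```text
time_s: 24.8
position: [0.5055, -0.0837, 0.1159]
orientation: [0.002, 0.353, 0.936, -0.001]
ft_force: [-3.6, -3.1, 16.6]
gripper_width: 0.123
grip_force: 22.8
pos [ 0.50545921 -0.08373811  0.11585446] angle 237.4592397484215 rad 0.1251921571253641 [-0.56  0.26  0.72  2.03 -0.22  0.92  1.13]
245.5 [-1.7  0.4]; 253.5 [-3.33  1.02]; 261.5 [-4.86  1.86]; 269.5 [-6.25  2.91]; 277.5 [-7.49  4.14]; 285.5 [-8.55  5.52]; 293.5 [-9.4   7.05]; 301.5 [-10.03   8.67]; 309.5 [-10.43  10.37]; 317.5 [-10.59  12.11]; 325.5 [-10.5   13.85]; 333.5 [-10.18  15.56]; 341.5 [-9.62 17.21]; 349.5 [-8.83 18.77]; 357.5 [-7.83 20.2 ]; 365.5 [-6.65 21.48]; 373.5 [-5.3  22.58]; 381.5 [-3.81 23.49]; 389.5 [-2.21 24.18]; 397.5 [-0.52 24.63]; 405.5 [ 1.21 24.85]; 413.5 [ 2.95 24.83]; 421.5 [ 4.67 24.56]; 429.5 [ 6.34 24.06]; 437.5 [ 7.93 23.33]; 
END [-8.63  5.66  0.03]
```

```bash
python3 -m inch '{"series":[-1.7,0.4,0,-8,1,-3.3,1,0,-16,1,-4.9,1.9,0,-24,1,-6.3,2.9,0,-32,1,-7.5,4.1,0,-40,1]}'
python3 -m inch '{"series":[-0.8,0.7,0,-4,1,-1.2,1.1,0,-8,1,-1.2,1.1,0,-8,1,-1.2,1.1,0,-8,1]}'
python3 arc.py
```

```text
time_s: 25.3
position: [0.59, -0.1029, 0.116]
orientation: [0.003, 0.012, 1.0, -0.003]
ft_force: [-2.0, -2.1, 10.1]
gripper_width: 0.121
grip_force: 20.1
time_s: 25.7
position: [0.605, -0.0931, 0.1177]
orientation: [0.006, -0.055, 0.998, -0.004]
ft_force: [2.2, -4.5, 9.9]
gripper_width: 0.117
grip_force: 5.2
pos [ 0.60503368 -0.09306959  0.11767254] angle 285.67470679623716 rad 0.11930646834246604 [-0.34  0.42  0.52  1.8  -0.24  0.97  1.96]
293.7 [-1.79 -0.16]; 301.7 [-3.41  0.47]; 309.7 [-4.93  1.33]; 317.7 [-6.32  2.38]; 325.7 [-7.55  3.62]; 333.7 [-8.59  5.02]; 341.7 [-9.43  6.55]; 349.7 [-10.04   8.18]; 357.7 [-10.43   9.89]; 365.7 [-10.57  11.62]; 373.7 [-10.47  13.36]; 381.7 [-10.13  15.07]; 389.7 [-9.55 16.72]; 397.7 [-8.75 18.27]; 405.7 [-7.74 19.69]; 413.7 [-6.55 20.96]; 421.7 [-5.18 22.05]; 429.7 [-3.68 22.94]; 437.7 [-2.08 23.61]; 445.7 [-0.39 24.06]; 453.7 [ 1.34 24.26]; 461.7 [ 3.09 24.22]; 469.7 [ 4.81 23.94]; 477.7 [ 6.47 23.42]; 485.7 [ 8.05 22.67]; 
END [-0.21 -0.54  0.01]
```

The grip force fell to 5 N, so the post is slipping out of the pads. I'll open, back off, measure, and grip afresh.

```bash
python3 -m inch '{"series":[0,0,0,0,5,0,0,0,0,5,0,0,0,0,5,0,0,-4,0,5,0,0,-9,0,5]}'
python3 -m inch '{"series":[0,-4.5,0,0,5,0,-9,0,0,5,0,-13.5,0,0,5,0,-18,0,0,5,0,-18,0,0,5]}'
cat > m4.py <<'E'
from h import *
H=np.array([.5728,.0218]);F={}
o=get_obs();print(o["position"],np.round(o["joints"],2))
def an(p): d=p-H;return round(float(np.degrees(np.arctan2(d[1],d[0]))%360),1),round(float(np.hypot(*d)),4)
for n in["top","side"]:
    f=F[n]=grab_frame(n)
    for t,z1,r in(("knob_jar",.125,.022),("tray_jar_1",.11,.022),("post",.15,.009)):
        for m in masks_of(n,t):
            if 15<m["region"].sum()<600:
                x=fitcyl([(f,cen(m))],onz(f,cen(m),.09)[:2],.05,z1,r)[0]
                print(n,t,round(m["confidence"],2),m["region"].sum(),np.round(x,4),an(x))
Q=[]
for n in F:
    q=proj(F[n],[.56,.02,.05]).astype(int);Q.append(F[n]["frame"][q[1]-65:q[1]+65,q[0]-65:q[0]+65,::-1]);print(q-65)
cv2.imwrite("pics/c7.png",cv2.resize(np.hstack(Q),(800,400),interpolation=cv2.INTER_CUBIC))
E
python3 m4.py
```

```text
time_s: 26.2
position: [0.5961, -0.0876, 0.2]
orientation: [-0.005, -0.056, 0.998, -0.001]
ft_force: [0.8, 0.7, 1.1]
gripper_width: 0.587
grip_force: 0.0
time_s: 26.7
position: [0.6158, -0.2778, 0.2027]
orientation: [-0.002, -0.05, 0.999, -0.005]
ft_force: [-0.2, -0.6, -0.1]
gripper_width: 0.588
grip_force: 0.0
[ 0.61582698 -0.27783249  0.20272798] [-0.08  0.48  0.6   1.55 -0.27  1.2   2.24]
top knob_jar 0.54 134 [0.4072 0.0599] (167.0, 0.17)
top knob_jar 0.46 209 [0.4813 0.0474] (164.4, 0.095)
top knob_jar 0.39 262 [ 0.6627 -0.0043] (343.8, 0.0936)
top tray_jar_1 0.54 232 [0.5513 0.1151] (103.0, 0.0957)
top tray_jar_1 0.49 223 [0.6426 0.0899] (44.3, 0.0975)
top tray_jar_1 0.33 563 [0.5892 0.2972] (86.6, 0.2759)
top post 0.45 91 [ 0.6019 -0.0968] (283.8, 0.1221)
side knob_jar 0.54 228 [0.4818 0.0429] (167.0, 0.0935)
side tray_jar_1 0.76 232 [0.5506 0.1085] (104.4, 0.0895)
side tray_jar_1 0.73 219 [0.6428 0.0819] (40.6, 0.0922)
side tray_jar_1 0.46 579 [0.5837 0.3137] (87.9, 0.2921)
side post 0.58 152 [ 0.6041 -0.0966] (284.8, 0.1225)
[178 119]
[187 147]
```

View pics/c7.png

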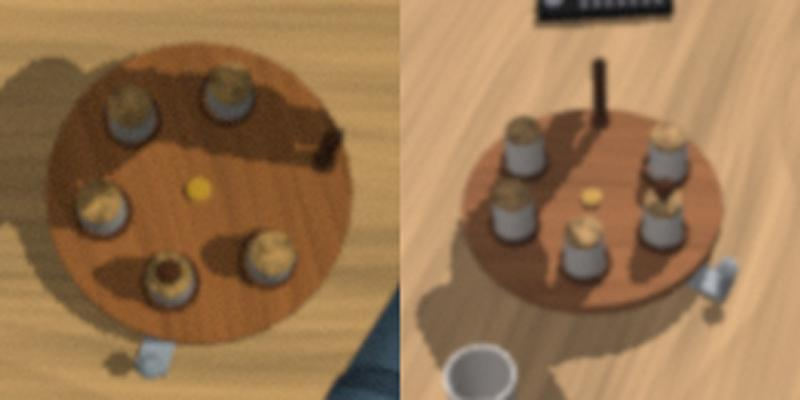

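All five jars stand in their cups, with the knob jar at (170,280) left and (663,215) right, about 1–2° short of the pointer line at (155,355). I'll regrip with the closing axis tangential.

```bash
python3 -m inch '{"series":[0,3.6,0,8,5,-0.2,7.2,0,16,5,-0.3,10.8,0,24,5,-0.5,14.4,0,32,5,-0.6,18,0,40,5]}'
python3 -m inch '{"series":[0,0,0,8,5,0,0,0,16,5,0,0,0,24,5,0,0,0,32,5,0,0,0,41,5]}'
python3 -m inch '{"series":[0,0,0,0,5,0,0,0,0,5]}'
python3 - <<'E'
from h import *
o=get_obs();w,x,y,z=o["orientation"];print(o["position"],"yaxis",np.degrees(np.arctan2(y*y-x*x,2*x*y)),rel(o,[.604,-.098,.112]),np.round(o["joints"],2))
E
```

```text
time_s: 27.6
position: [0.606, -0.0831, 0.2029]
orientation: [0.0, 0.29, 0.957, 0.0]
ft_force: [0.3, -0.4, 0.3]
gripper_width: 0.583
grip_force: 0.0
time_s: 28.1
position: [0.6061, -0.0844, 0.2029]
orientation: [-0.0, 0.604, 0.797, 0.0]
ft_force: [-0.0, -0.0, 0.1]
gripper_width: 0.587
grip_force: 0.0
time_s: 28.3
position: [0.6061, -0.0849, 0.2027]
orientation: [-0.0, 0.6, 0.8, 0.0]
ft_force: [-0.1, 0.5, -0.5]
gripper_width: 0.585
grip_force: 0.0
[ 0.60610217 -0.08489214  0.20270665] yaxis 16.1911301399149 [-1.2  -0.57  9.07] [-0.6   0.4   0.85  1.72 -0.33  1.17  0.63]
```

```bash
python3 -m inch '{"series":[-1.2,-0.6,0,0,5,-1.2,-0.6,4,0,5,-1.2,-0.6,8,0,5,-1.2,-0.6,10,0,5,-1.2,-0.6,10,0,5]}'
python3 -m inch '{"series":[0,0,0,0,1,0,0,0,0,1,0,0,0,0,1,0,0,0,0,1,0,0,0,0,1]}' 40
python3 -m inch '{"series":[0,0,0,0,1,0,0,0,0,1,0,0,0,0,1]}'
python3 arc.py | grep -v ';'
```

```text
time_s: 28.8
position: [0.6, -0.0994, 0.0991]
orientation: [-0.003, 0.602, 0.798, -0.002]
ft_force: [-0.5, 0.5, -0.9]
gripper_width: 0.588
grip_force: 0.0
time_s: 29.3
position: [0.6054, -0.1, 0.105]
orientation: [0.002, 0.602, 0.798, 0.001]
ft_force: [-0.2, -0.7, 6.2]
gripper_width: 0.181
grip_force: 39.4
time_s: 29.6
position: [0.6054, -0.1, 0.1049]
orientation: [0.002, 0.602, 0.798, 0.001]
ft_force: [-0.8, -0.8, 6.0]
gripper_width: 0.179
grip_force: 39.4
pos [ 0.60542951 -0.09996205  0.10493865] angle 285.00152070534546 rad 0.12605824812900737 [-0.51  0.52  0.78  1.8  -0.43  1.    0.72]
END [0.1  0.26 0.  ]
```

```bash
python3 -m inch '{"series":[0,0.1,0,0,1,0,0.2,0,-1,1,0,0.3,0,-1,1,0,0.3,0,-1,1]}'
python3 arc.py | grep -v ';'; python3 m4.py; python3 -c "
from h import *
Q=[cv2.imread('pics/c7.png')]
f=grab_frame('side')
for th in (164,166,168):
  import numpy as np
  a=np.radians(th);print(th,feat(hull(f,cyl(.5728+.095*np.cos(a),.0218+.095*np.sin(a),.05,.125,.022))))"
```

```text
time_s: 30.0
position: [0.6085, -0.0991, 0.1049]
orientation: [0.002, 0.595, 0.804, 0.001]
ft_force: [-0.6, -1.0, 5.9]
gripper_width: 0.18
grip_force: 39.3
pos [ 0.60845813 -0.09913191  0.10494789] angle 286.42874641402886 rad 0.1260794532129979 [-0.51  0.52  0.78  1.79 -0.43  1.    0.73]
END [ 0.11 -0.05 -0.  ]
[ 0.60845813 -0.09913191  0.10494789] [-0.51  0.52  0.78  1.79 -0.43  1.    0.73]
top knob_jar 0.21 246 [ 0.6651 -0.0013] (346.0, 0.0951)
top tray_jar_1 0.8 170 [0.5482 0.1142] (104.9, 0.0956)
top tray_jar_1 0.72 225 [0.64   0.0915] (46.0, 0.0968)
side knob_jar 0.79 249 [0.4818 0.0403] (168.5, 0.0928)
side tray_jar_1 0.72 230 [0.5475 0.1084] (106.3, 0.0902)
side tray_jar_1 0.64 204 [0.6406 0.086 ] (43.5, 0.0934)
side post 0.44 223 [ 0.5018 -0.036 ] (219.2, 0.0915)
[178 119]
[187 147]
164 [271.46962154 216.54796721]
166 [271.99523979 215.91628733]
168 [272.48973434 215.2723966 ]
```

View pics/c7.png

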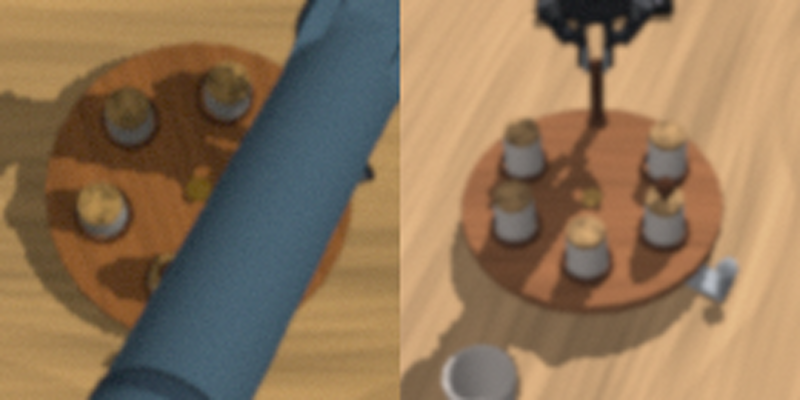

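The post is gripped squarely, all jars stand in their cups, and the knob jar reads about 166° against the pointer's 166°. Handing in.

```bash
python3 -m inch '{"series":[0,0,0,0,1,0,0,0,0,1,0,0,0,0,1]}'; python3 -c "
from station import *
print(sign_off())"
```

```text
time_s: 30.75
position: [0.6085, -0.0991, 0.105]
orientation: [0.002, 0.595, 0.804, 0.001]
ft_force: [-0.5, 0.3, 6.5]
gripper_width: 0.18
grip_force: 39.3
the job is handed in; nothing more can be done
None
```

I handed the job in at about 31 s: both loose jars are in the two empty cups, the knob jar lines up with the pointer to within my measurement error of about 1°, and the post is still gripped at about 39 N; the post slipped out of the first grip near the end of the turn, so I regripped it.

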